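# Complete the rail kit in the packing tray

### The arm

A 7-joint arm with a two-finger parallel gripper is mounted at the origin on the work surface. World frame = base frame: x ahead of the robot, y to its left, z up, the work surface at z = 0. Lengths are in m, angles in rad, forces in N, time in s.
With the tool pointing down it reaches from about 0.425 to 0.925 m from the base axis. Payload 6.8 kg.
Tool frame: the origin (TCP) lies at the very end of the fingers, on their centre line; the grasp point (between the pads) lies 19 mm behind it; z points along the fingers, y is the line along which they close (so a half turn about z gives the same grasp; the last joint's range is limited). The gripper opens to 85 mm and grips with 20 to 120 N. Pads are 22 mm wide; open, the fingers measure 114 mm over their backs; the gripper's body (76 mm by 85 mm) begins 54 mm behind the grasp point. The pads swing forward as they close: fully open they stand 13 mm farther back than shut.
Start: joints at [-1.424, 0.477, 0.022, 1.555, -0.011, 1.109, -0.083], TCP at [0.17, 0.653, 0.231] pointing down, gripper open.
Joint ranges: [-2.96, 2.96], [-0.34, 2.1], [-1.41, 1.46], [0.24, 2.44], [-1.37, 4.51], [0.17, 1.92], [-2.96, 2.96]. Speed limits (rad/s): [2.39, 2.39, 3.14, 3.14, 3.14, 3.14, 3.14].

### API

Orientations are given as a rotation vector (axis times angle).
In Python, from bench import monitor, optics, r gives the robot as it stands.
- The arm moves only by the shell command python3 -m crank 'ROWS' [OPENING] [FORCE]. ROWS is JSON, a list of rows, each a list of 2 entries, a list of its own where there are three numbers: the shift along the tool's x, y, z in cm, then the turn, a rotation vector about the tool's x, y, z in rad. A call has 1 to 5 rows; each row shifts and turns the commanded pose from where the row before left it, along the tool's axes as they then stand; what a row does not reach is not made up. A row lasts 1/10 s, in which the tool goes at most 50 mm and 8.59 degrees, less where a joint would pass 70% of its speed; a pose out of reach is approached as far as the arm can. A call is refused whole if a number of a shift passes 5 or a number of a turn 0.15, either way. A call with a gripper value outside its range is refused whole. OPENING is the finger opening in cm, from 0 to 8.54, set as the call begins (- or left out, the last holds). The fingers move at their own pace and stop on an object; FORCE is the grip in N (left out, the last holds). Time passes only in rows, so rows that do not move let the fingers close. It gives the time, the measured TCP pose, the force, the opening and the grip force at its end, in the units of the state.
- monitor.get_obs(): the state, without advancing time (a new reading comes with each control period).
- optics.grab_frame(name): name is "side" or "top" or "wrist"; returns (picture, depth): 400x640x3 uint8, red, green, blue; 400x640 float32, m along the optical axis (not along the pixel's ray), 0 where there is no reading.
- optics.camera_model(name): a dict with "vertical_fov" (degrees; the focal length in pixels is half the picture's height over the tangent of half this angle, whatever the lens; pixels are square), "cx", "cy" (the principal point, pixels), "R" (3x3) and "t" (3): a world point X has camera coordinates R X + t; the wrist camera has in their place "hand_eye" (4x4, takes a point from camera to tool coordinates, whose origin is the TCP and whose axes are the flange's). Camera axes: x right, y down, z forward; pixel columns grow to the right and rows downward; lengths in m; the calibration is good to about 2 mm. A picture is of the moment at which its call begins: read the wrist's pose just before it. camera_model takes no time and is no camera call.
- r.hand_in(): hands the job in; it is judged then, once.
The state is a dict: "clock": time; "joints": joint angles; "qvel": joint speeds; "tau": joint torques, N m; "tcp_pos": TCP position; "orientation": TCP orientation; "contact_force": force on the tool from outside, world axes, zero at the start; "moment": the same for the moment, N m; "grip_width": finger opening in m; "gripper_force": force on a finger pad.
Only numpy, scipy, OpenCV 4.12 (cv2) and the standard library are available. Lean on these libraries where they do the work, as an engineer would, in place of code of your own. Each camera call takes 0.05 s, during which the arm holds its last target. There are 200 camera calls.

### The job

Complete the kit in the three-bay tray so that it holds exactly one L-shaped bracket, one round cover and one shaft; one of these is already in the tray, so skip that type and leave it be, and add only the two that are missing. The shaft lies lengthwise in the long bay; bracket and cover go one to each square bay, roughly central, bracket standing on its base plate and cover with its bevelled side up. Leave the spare parts where they lie on the table.

Things in the scene. Friction and masses are not known exactly. Their poses are not given: they have to be found in the camera images.
- tray: wooden tray fixed to the table, 190 (x) by 205 mm (y), walls 10 mm high, 5 thick; bottom under 1 mm, so parts in it rest at table height. Origin: centre of underside; x away from the robot, y left, turned up to 15 deg. Two square bays (95 x 95 mm inside) on the robot's side, centred at (-42.5, +50) and (-42.5, -50) mm; a long bay (80 in x, 195 in y inside) beyond, centred at (+50, 0).
- bracket_1: steel L-shaped bracket standing on its base plate (60 x 36 mm, 6 thick); at the plate's -x end rises a leg 10 mm thick (x), 36 wide (y), top at 50 mm, centred at x = -25 mm; 0.12 kg. Origin: centre of the plate's underside; x along the plate, z up. Starts on the table, or in a square bay: one of the four brackets and covers is in the tray, which one varies.
- bracket_2: steel L-shaped bracket standing on its base plate (60 x 36 mm, 6 thick); at the plate's -x end rises a leg 10 mm thick (x), 36 wide (y), top at 50 mm, centred at x = -25 mm; 0.12 kg. Origin: centre of the plate's underside; x along the plate, z up. Starts on the table, or in a square bay: one of the four brackets and covers is in the tray, which one varies.
- cover_1: steel round cover cap, solid, diameter 50 mm, height 30 mm, side upright to 21 mm, then bevelled to a flat top; 0.09 kg. Origin: centre of its underside, z up. Starts on the table, or in a square bay: one of the four brackets and covers is in the tray, which one varies.
- cover_2: steel round cover cap, solid, diameter 50 mm, height 30 mm, side upright to 21 mm, then bevelled to a flat top; 0.09 kg. Origin: centre of its underside, z up. Starts on the table, or in a square bay: one of the four brackets and covers is in the tray, which one varies.
- shaft: the only shaft: round steel bar, diameter 22 mm, with a square block 28 x 28 mm, 12 mm long at each end (it does not roll), 102 mm long over all, lying on the table, axis 14 mm above it; 0.2 kg. Origin: under the middle of its length, at the blocks' underside; x along its axis, z up.
Things that resemble listed ones, but are neither listed nor needed, are in the scene too. What is shaped like the cover_1 but purple is not meant.

How it is judged:
By the outcome, as a careful person would: the job done as asked, in the order asked, and still so for the second after the job is handed in, with the robot touching nothing.
It also fails if it takes over 51 s, if anything falls off the work surface, if the arm or the gripper's body presses on something with over 40 N, if the wrist force passes 120 N, or if a joint passes its speed limit or range.

## Working session

There is one attempt and no reset: what is moved stays moved. The work goes in short steps, Python scripts to look and compute and a shell command to move; the robot and the scene stay as the last step left them, time stands still between calls to the robot, and variables do not carry over. Pictures are saved under pics/ and viewed, at most 10 in all, crops included, and the job is handed in when it is done.

```bash
ls; mkdir -p pics; python3 - <<'E'
from bench import monitor, optics, r
import cv2,numpy as np
np.set_printoptions(precision=4,suppress=True)
print(monitor.get_obs())
for n in ("top","side"):
    p,d=optics.grab_frame(n); cv2.imwrite(f"pics/{n}0.png",p[...,::-1]); np.savez(f"{n}0.npz",p=p,d=d)
    print(n,optics.camera_model(n))
print(optics.camera_model("wrist"))
E
```

```text
pics
{'clock': 0.0, 'joints': array([-1.4241,  0.4778,  0.0224,  1.5564, -0.0115,  1.1093, -0.0831]), 'qvel': array([ 0.0001, -0.    , -0.0024,  0.0023,  0.0012,  0.0006,  0.0005]), 'tau': array([ -0.0013, -59.6444,   1.6075, -28.1207,   0.0124,   0.0092,
        -0.    ]), 'tcp_pos': array([0.17  , 0.6526, 0.2303]), 'orientation': array([-0.3991, -3.1161,  0.0028]), 'contact_force': array([ 0.1055,  0.6487, -0.937 ]), 'moment': array([-0.0264, -0.0639, -0.0326]), 'gripper_force': 0.0, 'grip_width': 0.08520993842952915}
top {'vertical_fov': 44.13197114293992, 'cx': 323.09369685864516, 'cy': 198.32016403990608, 'R': array([[ 0.0058, -0.9999,  0.014 ],
       [-0.9966, -0.007 , -0.0825],
       [ 0.0826, -0.0135, -0.9965]]), 't': array([-0.003 ,  0.4954,  1.1925])}
side {'vertical_fov': 57.69461778510705, 'cx': 316.44141828325496, 'cy': 196.80785854291923, 'R': array([[-0.7882, -0.6151,  0.022 ],
       [-0.4142,  0.5037, -0.7581],
       [ 0.4552, -0.6067, -0.6517]]), 't': array([0.3807, 0.242 , 0.6416])}
{'vertical_fov': 66.58258896860971, 'cx': 317.80931946500425, 'cy': 199.58391242428627, 'hand_eye': array([[ 0.0003, -0.9498, -0.3128,  0.0808],
       [ 1.    ,  0.0002,  0.0006,  0.    ],
       [-0.0005, -0.3128,  0.9498, -0.1427],
       [ 0.    ,  0.    ,  0.    ,  1.    ]])}
```

View pics/top0.png

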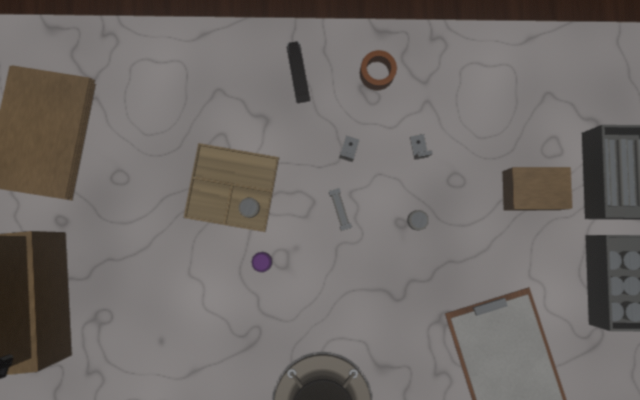

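View pics/side0.png

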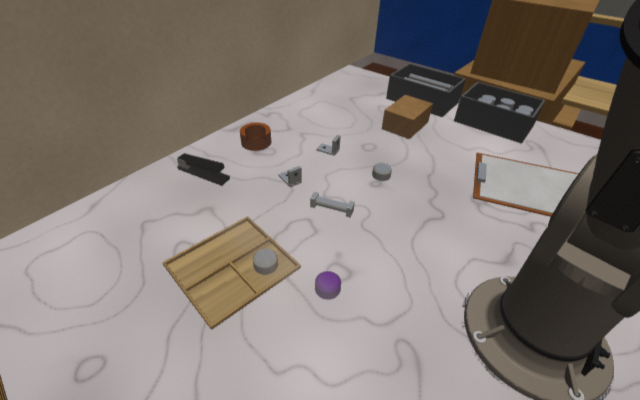

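Top view: tray at about (200,144), (279,157), (266,231), (185,217). A grey cover is already in its right square bay at (249,208), so the bracket and shaft are missing. Brackets are at (349,148) and (419,147), the shaft at (341,209), and a purple decoy at (262,262). Side view agrees, with both brackets upright. Next I'll measure these.

```bash
cat > h.py <<'E'
from bench import monitor, optics, r
import cv2,numpy as np
from scipy.spatial.transform import Rotation as Ro
np.set_printoptions(precision=4,suppress=True)
def pose():
    o=monitor.get_obs(); return o['tcp_pos'],Ro.from_rotvec(o['orientation']).as_matrix()
def cam(n,tp=None):
    m=optics.camera_model(n); f=200/np.tan(np.radians(m['vertical_fov'])/2)
    if n=='wrist':
        p,R=tp; H=np.array(m['hand_eye']); Rc=R@H[:3,:3]; c=R@H[:3,3]+p
    else:
        Rc=np.array(m['R']).T; c=-Rc@np.array(m['t'])
    return f,m['cx'],m['cy'],Rc,c
def ray(C,uv,z):
    f,cx,cy,Rc,c=C; uv=np.atleast_2d(uv).astype(float)
    d=np.c_[(uv[:,0]-cx)/f,(uv[:,1]-cy)/f,np.ones(len(uv))]@Rc.T
    return c+d*((z-c[2])/d[:,2])[:,None]
def cloud(C,d):
    f,cx,cy,Rc,c=C; v,u=np.mgrid[:400,:640]
    return np.stack([(u-cx)/f*d,(v-cy)/f*d,d],-1)@Rc.T+c
def go(target,yaw=None):
    "shift in tool axes (cm) to target; yaw = world angle wanted of tool y (mod pi), tool down"
    p,R=pose(); print('shift cm',R.T@(np.array(target)-p)*100)
    if yaw is not None:
        cur=np.arctan2(R[1,1],R[0,1]); dw=(yaw-cur+np.pi/2)%np.pi-np.pi/2
        print('turn about tool z (tool down)',-dw,'tool z',R[:,2])
E
python3 - <<'E'
from h import *
z=np.load('top0.npz');p,d=z['p'],z['d'];C=cam('top');P=cloud(C,d)
hsv=cv2.cvtColor(p,cv2.COLOR_RGB2HSV)
for u,v in [(349,148),(419,147),(341,209),(249,208),(418,220)]:
    w=P[v-28:v+28,u-28:u+28]; m=w[...,2]>0.004
    m=((w[...,2]>.005)).astype(np.uint8)
    n,l,s,c=cv2.connectedComponentsWithStats(m)
    k=np.argmin([np.hypot(*(c[i]-28)) if i and s[i,4]>20 else 99 for i in range(n)])
    q=w[l==k]; xy=q[:,:2]; mu=xy.mean(0); e,V=np.linalg.eigh(np.cov((xy-mu).T)); a=V[:,1]
    t=(xy-mu)@V; print((u,v),s[k,4],'mean',mu,'ext',np.ptp(t,0),'axis deg',np.degrees(np.arctan2(a[1],a[0])),'zmax',q[:,2].max())
    hi=q[q[:,2]>.035]
    if len(hi): print('  high part',hi.mean(0),len(hi))
# tray
m=cv2.inRange(hsv,(8,50,40),(28,255,255)); m[:, :150]=0; m[:,310:]=0; m[:120]=0;m[250:]=0
m=cv2.morphologyEx(m,cv2.MORPH_CLOSE,np.ones((9,9)))
c=max(cv2.findContours(m,0,2)[0],key=cv2.contourArea); rr=cv2.minAreaRect(ray(C,c[:,0],.01)[:,:2].astype(np.float32)); print('tray',rr); 
E
```

```text
(349, 148) 262 mean [ 0.6168 -0.0631] ext [0.0358 0.2718] axis deg 161.65632644707108 zmax 1.2292949543487497
  high part [ 0.5956 -0.0561  0.064 ] 76
(419, 147) 298 mean [ 0.6223 -0.2402] ext [0.1374 0.3656] axis deg 148.84420325250383 zmax 1.2292949543487497
  high part [ 0.6009 -0.2414  0.0633] 80
(341, 209) 405 mean [ 0.4688 -0.0416] ext [0.0275 0.1015] axis deg -162.14945482054438 zmax 0.03368362104475242
(249, 208) 342 mean [0.4706 0.1785] ext [0.0491 0.2064] axis deg 65.20346659483926 zmax 1.2292949543487497
  high part [0.4115 0.0497 0.9905] 5
(418, 220) 347 mean [ 0.4435 -0.2305] ext [0.0502 0.2846] axis deg 101.59503178967286 zmax 1.2292949543487497
  high part [ 0.4167 -0.1092  0.6324] 4
tray ((0.5234423875808716, 0.2283182144165039), (0.20353636145591736, 0.1883469969034195), 80.46302032470703)
```

```bash
python3 - <<'E'
from h import *
p,R=pose();print(R)
z=np.load('top0.npz');P=cloud(cam('top'),z['d'])
for u,v in [(349,148)]:
    w=P[v-22:v+22,u-22:u+22].reshape(-1,3); g=lambda a,b:w[(w[:,2]>a)&(w[:,2]<b)]
    hi=g(.035,.07);lo=g(.003,.012); print('leg',hi.mean(0),np.ptp(hi,0),'plate',lo.mean(0))
    print(cv2.minAreaRect(hi[:,:2].astype(np.float32)),np.percentile(hi[:,2],[5,50,95]))
go([.596,-.056,.17],np.radians(-18))
E
```

```text
[[-0.9677  0.252  -0.0003]
 [ 0.252   0.9677 -0.0016]
 [-0.0002 -0.0016 -1.    ]]
leg [ 0.5982 -0.0571  0.0484] [0.0194 0.0339 0.018 ] plate [ 0.6294 -0.0686  0.0055]
((0.5988602042198181, -0.057489559054374695), (0.0351872444152832, 0.010315741412341595), 71.32122802734375) [0.0409 0.0494 0.0531]
shift cm [-59.0817 -57.8371   6.1455]
turn about tool z (tool down) -1.5113725794922384 tool z [-0.0003 -0.0016 -1.    ]
```

```bash

python3 -m crank '[[[-2.9,-2.9,0.3],[0,0,0]],[[-2.9,-2.9,0.3],[0,0,0]],[[-2.9,-2.9,0.3],[0,0,0]],[[-2.9,-2.9,0.3],[0,0,0]],[[-2.9,-2.9,0.3],[0,0,0]]]' 8
python3 -m crank '[[[-2.9,-2.9,0.3],[0,0,0]],[[-2.9,-2.9,0.3],[0,0,0]],[[-2.9,-2.9,0.3],[0,0,0]],[[-2.9,-2.9,0.3],[0,0,0]],[[-2.9,-2.9,0.3],[0,0,0]]]'
python3 -m crank '[[[-2.9,-2.9,0.3],[0,0,0]],[[-2.9,-2.9,0.3],[0,0,0]],[[-2.9,-2.9,0.3],[0,0,0]],[[-2.9,-2.9,0.3],[0,0,0]],[[-2.9,-2.9,0.3],[0,0,0]]]'
python3 -m crank '[[[-2.9,-2.9,0.3],[0,0,0]],[[-2.9,-2.9,0.3],[0,0,0]],[[-2.9,-2.9,0.3],[0,0,0]],[[-2.9,-2.9,0.3],[0,0,0]],[[-2.9,-2.9,0.3],[0,0,0]]]'
python3 -m crank '[[[0,0,0],[0,0,0.145]],[[0,0,0],[0,0,0.145]],[[0,0,0],[0,0,0.145]],[[0,0,0],[0,0,0.145]],[[0,0,0],[0,0,0.145]]]'
python3 -m crank '[[[0,0,0],[0,0,0.145]],[[0,0,0],[0,0,0.145]],[[0,0,0],[0,0,0.145]],[[0,0,0],[0,0,0.145]],[[0,0,0],[0,0,0.145]]]'
python3 -m crank '[[[0,0,0],[0,0,0.145]],[[0,0,0],[0,0,0.04]],[[0,0,0],[0,0,0]]]'
```

```text
clock: 0.6
tcp_pos: [0.2745, 0.4745, 0.2158]
orientation: [-0.399, -3.116, 0.001]
contact_force: [0.1, 0.7, 0.4]
grip_width: 0.0799
gripper_force: 0.0
clock: 1.1
tcp_pos: [0.3781, 0.2978, 0.2011]
orientation: [-0.399, -3.116, 0.0]
contact_force: [0.0, 0.2, 0.7]
grip_width: 0.08
gripper_force: 0.0
clock: 1.6
tcp_pos: [0.4818, 0.121, 0.1861]
orientation: [-0.399, -3.116, 0.0]
contact_force: [1.9, 1.1, 0.1]
grip_width: 0.0802
gripper_force: 0.0
clock: 2.1
tcp_pos: [0.5856, -0.0556, 0.1708]
orientation: [-0.399, -3.116, -0.0]
contact_force: [0.4, 0.3, 0.6]
grip_width: 0.0802
gripper_force: 0.0
clock: 2.6
tcp_pos: [0.5849, -0.0542, 0.1709]
orientation: [-1.486, -2.767, 0.001]
contact_force: [0.0, 0.5, 1.1]
grip_width: 0.0799
gripper_force: 0.0
clock: 3.1
tcp_pos: [0.5849, -0.0541, 0.171]
orientation: [-2.371, -2.06, 0.001]
contact_force: [0.3, -0.6, -0.6]
grip_width: 0.0797
gripper_force: 0.0
clock: 3.4
tcp_pos: [0.5849, -0.054, 0.1709]
orientation: [-2.546, -1.84, 0.001]
contact_force: [-0.1, 0.1, -0.5]
grip_width: 0.0798
gripper_force: 0.0
```

```bash
python3 - <<'E'
from h import *
go([.5985,-.0573,.13],np.radians(-18.7))
tp=pose(); p,d=optics.grab_frame('wrist'); cv2.imwrite('pics/w1.png',p[...,::-1]); print(tp[0])
P=cloud(cam('wrist',tp),d)
w=P[(d>0)&(np.hypot(P[...,0]-.6,P[...,1]+.057)<.05)]
hi=w[(w[:,2]>.044)&(w[:,2]<.056)]; print(len(hi),cv2.minAreaRect(hi[:,:2].astype(np.float32)),np.median(hi[:,2]))
E
```

```text
shift cm [0.1123 1.3937 4.0874]
turn about tool z (tool down) 0.007537059741353769 tool z [-0.0008 -0.0003 -1.    ]
[ 0.5849 -0.054   0.1709]
436 ((0.5984021425247192, -0.05514989793300629), (0.03596530482172966, 0.009233158081769943), 72.60348510742188) 0.05008676223287756
```

View pics/w1.png

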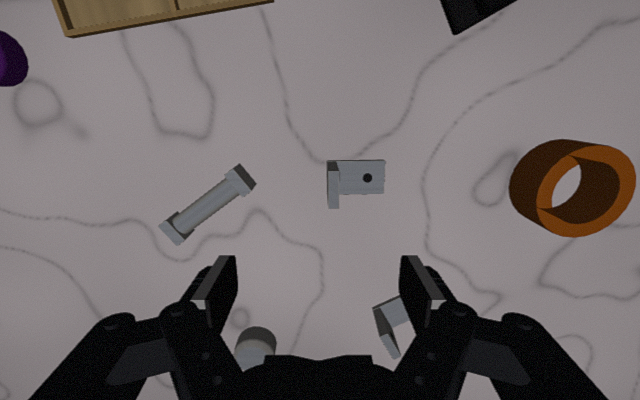

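Wrist view: the bracket is upright with its leg at (334,185), matching the top measurement. Nothing is in the finger path.

```bash

python3 -m crank '[[[0.2,1.35,3],[0,0,0]],[[0,0,3],[0,0,0]],[[0,0,3],[0,0,0]],[[0,0,3],[0,0,0]],[[0,0,0],[0,0,0]]]' 5
python3 -m crank '[[[0,0,1.5],[0,0,0]],[[0,0,1.2],[0,0,0]],[[0,0,0.6],[0,0,0]],[[0,0,0],[0,0,0]]]'
python3 -m crank '[[[0,0,0],[0,0,0]],[[0,0,0],[0,0,0]],[[0,0,0],[0,0,0]],[[0,0,0],[0,0,0]],[[0,0,0],[0,0,0]]]' 0 60
python3 -m crank '[[[0,0,0],[0,0,0]],[[0,0,0],[0,0,0]],[[0,0,0],[0,0,0]]]'
```

```text
clock: 3.95
tcp_pos: [0.5956, -0.056, 0.0477]
orientation: [-2.541, -1.839, 0.009]
contact_force: [-0.6, -0.2, -0.1]
grip_width: 0.05
gripper_force: 0.0
clock: 4.35
tcp_pos: [0.5984, -0.0565, 0.0179]
orientation: [-2.545, -1.84, 0.001]
contact_force: [0.6, 0.2, -0.1]
grip_width: 0.0501
gripper_force: 0.0
clock: 4.85
tcp_pos: [0.5992, -0.0566, 0.019]
orientation: [2.546, 1.84, 0.002]
contact_force: [-0.8, 0.3, 5.3]
grip_width: 0.0093
gripper_force: 59.2
clock: 5.15
tcp_pos: [0.5993, -0.0567, 0.019]
orientation: [2.546, 1.84, 0.002]
contact_force: [-0.8, 0.1, 5.7]
grip_width: 0.0091
gripper_force: 59.2
```

```bash

python3 -m crank '[[[0,0,-1],[0,0,0]],[[0,0,-2.5],[0,0,0]],[[0,0,-2.5],[0,0,0]],[[0,0,-2],[0,0,-0.148]],[[0,0,0],[0,0,0]]]'
python3 - <<'E'
from h import *
p,R=pose();go([.4651,.2887,p[2]],np.radians(-9.5))
E
```

```text
clock: 5.65
tcp_pos: [0.6003, -0.0571, 0.1013]
orientation: [2.399, 2.024, 0.006]
contact_force: [-0.1, -0.0, -0.7]
grip_width: 0.0093
gripper_force: 58.4
shift cm [ 31.8058 -19.1501  -0.0552]
turn about tool z (tool down) -0.0032982678751489747 tool z [ 0.0049  0.0003 -1.    ]
```

```bash

python3 -m crank '[[[1.6,-1,0],[0,0,0]],[[3.2,-1.9,0],[0,0,0]],[[3.2,-1.9,0],[0,0,0]],[[3.2,-1.9,0],[0,0,0]],[[3.2,-1.9,0],[0,0,0]]]'
python3 -m crank '[[[3.2,-1.9,0],[0,0,0]],[[3.2,-1.9,0],[0,0,0]],[[3.2,-1.9,0],[0,0,0]],[[3.2,-1.9,0],[0,0,0]],[[3.2,-1.9,0],[0,0,0]]]'
python3 -m crank '[[[1.4,-0.95,0],[0,0,0]],[[0,0,0],[0,0,0]],[[0,0,0],[0,0,0]]]'
python3 - <<'E'
from h import *
go([.4651,.2887,.021],np.radians(-9.5))
tp=pose(); p,d=optics.grab_frame('wrist'); cv2.imwrite('pics/w2.png',p[...,::-1])
P=cloud(cam('wrist',tp),d); hsv=cv2.cvtColor(p,cv2.COLOR_RGB2HSV)
t=P[(cv2.inRange(hsv,(8,50,40),(28,255,255))>0)&(d>0)]; t=t[np.abs(t[:,2]-.010)<.004]
print(t.min(0),t.max(0),len(t)); print(optics.camera_model('wrist')['cx'])
E
```

```text
clock: 6.15
tcp_pos: [0.537, 0.1012, 0.0975]
orientation: [-2.406, -2.019, 0.002]
contact_force: [-0.5, -0.3, -1.3]
grip_width: 0.0085
gripper_force: 58.5
clock: 6.65
tcp_pos: [0.4706, 0.2749, 0.0976]
orientation: [-2.406, -2.02, 0.002]
contact_force: [0.7, 0.9, -0.7]
grip_width: 0.0094
gripper_force: 58.5
clock: 6.95
tcp_pos: [0.4651, 0.2879, 0.098]
orientation: [2.404, 2.021, -0.002]
contact_force: [-0.5, -1.2, -1.0]
grip_width: 0.0091
gripper_force: 58.5
shift cm [ 0.0921 -0.0177  7.6968]
turn about tool z (tool down) -0.006857933482574907 tool z [-0.0002 -0.0013 -1.    ]
[0.4234 0.1219 0.006 ] [0.632  0.3462 0.012 ] 5085
317.80931946500425
```

View pics/w2.png

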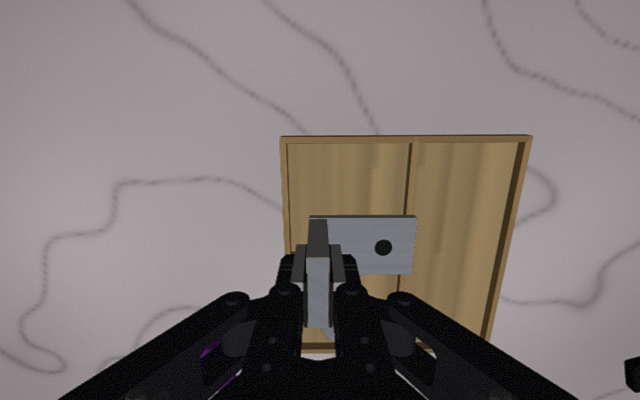

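The wrist view shows the bracket held upright over the left square bay. The tray's far-left edge runs (281,137)–(531,137), parallel to the bracket plate. The tray extents match the earlier measurement, so I'll lower it.

```bash

python3 -m crank '[[[0.1,0,2.5],[0,0,0]],[[0,0,2.5],[0,0,0]],[[0,0,1.7],[0,0,0]],[[0,0,0.6],[0,0,0]],[[0,0,0.3],[0,0,0]]]'
python3 -m crank '[[[0,0,0.15],[0,0,0]],[[0,0,0],[0,0,0]],[[0,0,0],[0,0,0]]]'
```

```text
clock: 7.5
tcp_pos: [0.4659, 0.2884, 0.0221]
orientation: [2.405, 2.02, -0.001]
contact_force: [0.1, 0.1, -1.4]
grip_width: 0.009
gripper_force: 58.5
clock: 7.8
tcp_pos: [0.4657, 0.2904, 0.0215]
orientation: [-2.403, -2.023, -0.002]
contact_force: [0.5, 0.8, 0.1]
grip_width: 0.009
gripper_force: 58.5
```

```bash

python3 -m crank '[[[0,0,0],[0,0,0]],[[0,0,0],[0,0,0]],[[0,0,0],[0,0,0]]]' 4
python3 -m crank '[[[0,0,-1],[0,0,0]],[[0,0,-2.5],[0,0,0]],[[0,0,-3.5],[0,0,0]],[[0,0,-3.5],[0,0,0]],[[0,0,0],[0,0,0]]]'
python3 - <<'E'
from h import *
go([.469,-.042,.15],np.radians(107.85))
E
```

```text
clock: 8.1
tcp_pos: [0.4653, 0.2903, 0.0211]
orientation: [-2.403, -2.024, -0.001]
contact_force: [0.3, -0.3, -0.1]
grip_width: 0.04
gripper_force: 0.0
clock: 8.6
tcp_pos: [0.468, 0.2914, 0.1305]
orientation: [-2.404, -2.023, -0.012]
contact_force: [-0.3, 0.6, 0.2]
grip_width: 0.0399
gripper_force: 0.0
shift cm [-32.8248   5.8025  -2.1239]
turn about tool z (tool down) 1.0875801229790527 tool z [ 0.006   0.0053 -1.    ]
```

```bash

python3 -m crank '[[[-3.3,0.6,-0.2],[0,0,0]],[[-3.3,0.6,-0.2],[0,0,0]],[[-3.3,0.6,-0.2],[0,0,0]],[[-3.3,0.6,-0.2],[0,0,0]],[[-3.3,0.6,-0.2],[0,0,0]]]' 5.5
python3 -m crank '[[[-3.3,0.6,-0.2],[0,0,0]],[[-3.3,0.6,-0.2],[0,0,0]],[[-3.3,0.6,-0.2],[0,0,0]],[[-3.3,0.5,-0.2],[0,0,0]],[[-3.1,0.5,0],[0,0,0]]]'
python3 -m crank '[[[0,0,0],[0,0,0.145]],[[0,0,0],[0,0,0.145]],[[0,0,0],[0,0,0.145]],[[0,0,0],[0,0,0.145]],[[0,0,0],[0,0,0.145]]]'
python3 -m crank '[[[0,0,0],[0,0,0.145]],[[0,0,0],[0,0,0.145]],[[0,0,0],[0,0,0.07]],[[0,0,0],[0,0,0]],[[0,0,0],[0,0,0]]]'
python3 - <<'E'
from h import *
tp=pose(); p,d=optics.grab_frame('wrist'); cv2.imwrite('pics/w3.png',p[...,::-1])
P=cloud(cam('wrist',tp),d)
m=((d>0)&(np.hypot(P[...,0]-.469,P[...,1]+.042)<.07)&(P[...,2]>.006)&(P[...,2]<.04))
w=P[m]; print(len(w)); q=w[w[:,2]>.0235]
rr=cv2.minAreaRect(q[:,:2].astype(np.float32)); print(rr,w[:,2].max())
go([*rr[0],.004],np.radians(107.85)); p0,R=pose(); print(p0,R)
E
```

```text
clock: 9.1
tcp_pos: [0.4663, 0.1211, 0.1359]
orientation: [-2.403, -2.023, 0.0]
contact_force: [0.4, -0.5, -0.6]
grip_width: 0.0548
gripper_force: 0.0
clock: 9.6
tcp_pos: [0.4663, -0.0444, 0.1441]
orientation: [-2.404, -2.023, -0.001]
contact_force: [-0.0, 0.5, -0.3]
grip_width: 0.0553
gripper_force: 0.0
clock: 10.1
tcp_pos: [0.4663, -0.0429, 0.1439]
orientation: [-2.967, -1.03, -0.0]
contact_force: [-0.6, 0.2, -0.1]
grip_width: 0.0552
gripper_force: 0.0
clock: 10.6
tcp_pos: [0.4664, -0.0429, 0.1438]
orientation: [-3.102, -0.496, 0.0]
contact_force: [0.2, -0.1, 0.6]
grip_width: 0.0551
gripper_force: 0.0
2948
((0.46868595480918884, -0.03970266506075859), (0.10166916251182556, 0.027294304221868515), 17.825298309326172) 0.02981209920935557
shift cm [ 0.3121 -0.2302 13.9803]
turn about tool z (tool down) 0.005058888756418689 tool z [-0.0001  0.0002 -1.    ]
[ 0.4664 -0.0429  0.1438] [[ 0.9503  0.3113 -0.0001]
 [ 0.3113 -0.9503  0.0002]
 [ 0.     -0.0002 -1.    ]]
```

View pics/w3.png

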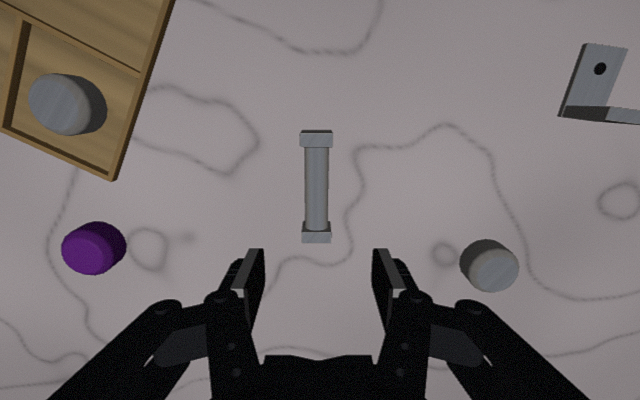

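The shaft runs (317,131)–(317,242), along tool x and centred between the fingers. Its length of 101.7 mm and angle of 17.8° agree with the top view. I'll descend and grip.

```bash

python3 -m crank '[[[0.3,-0.2,3],[0,0,0]],[[0,0,3],[0,0,0]],[[0,0,3],[0,0,0]],[[0,0,2.5],[0,0,0]],[[0,0,1.2],[0,0,0]]]'
python3 -m crank '[[[0,0,0.8],[0,0,0]],[[0,0,0.4],[0,0,0]],[[0,0,0],[0,0,0]],[[0,0,0],[0,0,0]]]'
python3 -m crank '[[[0,0,0],[0,0,0]],[[0,0,0],[0,0,0]],[[0,0,0],[0,0,0]],[[0,0,0],[0,0,0]],[[0,0,0],[0,0,0]]]' 0 80
python3 -m crank '[[[0,0,0],[0,0,0]],[[0,0,-1],[0,0,0]],[[0,0,-2.5],[0,0,0]],[[0,0,-2.5],[0,0,0]],[[0,0,-2],[0,0,0]]]'
python3 -m crank '[[[0,0,0],[0,0,-0.145]],[[0,0,0],[0,0,-0.145]],[[0,0,0],[0,0,-0.145]],[[0,0,0],[0,0,-0.145]],[[0,0,0],[0,0,-0.145]]]'
python3 -m crank '[[[0,0,0],[0,0,-0.145]],[[0,0,0],[0,0,-0.145]],[[0,0,0],[0,0,-0.08]],[[0,0,0],[0,0,0]],[[0,0,0],[0,0,0]]]'
python3 - <<'E'
from h import *
go([.5727,.22,.10],np.radians(80.5+90))
E
```

```text
clock: 11.15
tcp_pos: [0.4678, -0.04, 0.0151]
orientation: [-3.102, -0.494, 0.003]
contact_force: [-0.1, 0.4, -0.3]
grip_width: 0.0552
gripper_force: 0.0
clock: 11.55
tcp_pos: [0.4693, -0.04, 0.0053]
orientation: [-3.103, -0.493, -0.002]
contact_force: [-0.0, 0.3, 0.1]
grip_width: 0.0549
gripper_force: 0.0
clock: 12.05
tcp_pos: [0.4691, -0.04, 0.0055]
orientation: [-3.102, -0.492, -0.001]
contact_force: [-1.3, 0.0, 8.7]
grip_width: 0.0195
gripper_force: 78.0
clock: 12.55
tcp_pos: [0.4686, -0.0402, 0.0862]
orientation: [3.103, 0.492, 0.0]
contact_force: [0.5, -0.1, -0.9]
grip_width: 0.0194
gripper_force: 78.7
clock: 13.05
tcp_pos: [0.4685, -0.0401, 0.0852]
orientation: [2.722, 1.569, -0.0]
contact_force: [-0.5, 0.3, -1.4]
grip_width: 0.0195
gripper_force: 78.8
clock: 13.55
tcp_pos: [0.4686, -0.0402, 0.085]
orientation: [-2.395, -2.032, -0.0]
contact_force: [0.4, -0.7, -1.9]
grip_width: 0.0193
gripper_force: 78.8
shift cm [27.3659  6.0305 -1.4964]
turn about tool z (tool down) 0.0022249791448114564 tool z [-0.      0.0001 -1.    ]
```

```bash

python3 -m crank '[[[1.5,0.35,-0.5],[0,0,0]],[[3,0.65,-0.5],[0,0,0]],[[3,0.65,0],[0,0,0]],[[3,0.65,0],[0,0,0]],[[3,0.65,0],[0,0,0]]]'
python3 -m crank '[[[3,0.65,0],[0,0,0]],[[3,0.65,0],[0,0,0]],[[3,0.65,0],[0,0,0]],[[3,0.65,0],[0,0,0]],[[1.8,0.5,0],[0,0,0]]]'
python3 -m crank '[[[0,0,0],[0,0,0]],[[0,0,0],[0,0,0]]]'
python3 - <<'E'
from h import *
p,d=optics.grab_frame('top'); cv2.imwrite('pics/t2.png',cv2.resize(p[120:260,160:460,::-1],None,fx=2.5,fy=2.5))
go([.5727,.22,.0075],np.radians(80.5+90))
E
```

```text
clock: 14.05
tcp_pos: [0.5197, 0.0896, 0.0949]
orientation: [2.395, 2.033, -0.001]
contact_force: [0.4, -1.0, -1.7]
grip_width: 0.0189
gripper_force: 78.8
clock: 14.55
tcp_pos: [0.5724, 0.223, 0.0945]
orientation: [-2.392, -2.037, -0.0]
contact_force: [-0.5, 0.4, -2.1]
grip_width: 0.0192
gripper_force: 78.8
clock: 14.75
tcp_pos: [0.5718, 0.2194, 0.0944]
orientation: [2.393, 2.035, -0.002]
contact_force: [-0.2, -1.3, -2.2]
grip_width: 0.0193
gripper_force: 78.8
shift cm [0.1795 0.0727 8.7046]
turn about tool z (tool down) 0.0030837439349191698 tool z [-0.0007 -0.0014 -1.    ]
```

View pics/t2.png

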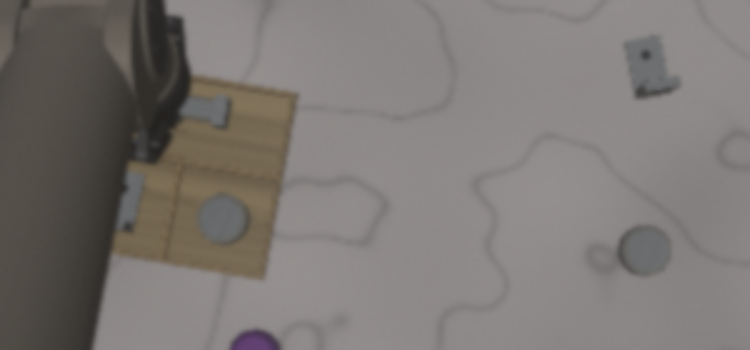

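The crop shows the bracket in its bay (~(130,200)), the shaft end over the long bay (~(215,110)), and the cover and spare parts undisturbed. Next I'll lower the shaft.

```bash

python3 -m crank '[[[0.1,0,2.5],[0,0,0]],[[0,0,2.5],[0,0,0]],[[0,0,2],[0,0,0]],[[0,0,1],[0,0,0]],[[0,0,0.5],[0,0,0]]]'
python3 -m crank '[[[0,0,0.2],[0,0,0]],[[0,0,0.05],[0,0,0]],[[0,0,0],[0,0,0]],[[0,0,0],[0,0,0]]]'
python3 -m crank '[[[0,0,0],[0,0,0]],[[0,0,0],[0,0,0]],[[0,0,0],[0,0,0]]]' 3.6
python3 -m crank '[[[0,0,-1],[0,0,0]],[[0,0,-2.5],[0,0,0]],[[0,0,-3.5],[0,0,0]],[[0,0,-4],[0,0,0]],[[0,0,-4],[0,0,0]]]'
python3 -m crank '[[[-4,0,0],[0,0,0]],[[-4,0,0],[0,0,0]],[[-4,0,0],[0,0,0]],[[-4,0,0],[0,0,0]],[[-4,0,0],[0,0,0]]]'
python3 -m crank '[[[-4,0,0],[0,0,0]],[[-4,0,0],[0,0,0]],[[-3,0,0],[0,0,0]],[[0,0,0],[0,0,0]],[[0,0,0],[0,0,0]]]'
python3 - <<'E'
from h import *
p,d=optics.grab_frame('top'); cv2.imwrite('pics/t3.png',cv2.resize(p[120:260,160:460,::-1],None,fx=2.5,fy=2.5))
P=cloud(cam('top'),d); T=np.array([.5234,.2283]); a=np.radians(-9.5); R=np.array([[np.cos(a),-np.sin(a)],[np.sin(a),np.cos(a)]])
L=(P[...,:2]-T)@R; z=P[...,2]
for n,c,h,lo,hi in [('shaft',(.05,0),(.037,.095),.016,.045),('leg',(-.0425,.05),(.045,.045),.035,.07),('brk',(-.0425,.05),(.045,.045),.004,.07),('cover',(-.0425,-.05),(.045,.045),.02,.045)]:
    q=L[(np.abs(L[...,0]-c[0])<h[0])&(np.abs(L[...,1]-c[1])<h[1])&(z>lo)&(z<hi)]
    print(n,len(q)); len(q) and print(cv2.minAreaRect(q.astype(np.float32)))
E
```

```text
clock: 15.3
tcp_pos: [0.5719, 0.2193, 0.0091]
orientation: [2.395, 2.033, -0.003]
contact_force: [-0.9, -0.0, -1.2]
grip_width: 0.0196
gripper_force: 78.8
clock: 15.7
tcp_pos: [0.5729, 0.2209, 0.008]
orientation: [2.393, 2.035, 0.002]
contact_force: [0.6, 0.4, -1.7]
grip_width: 0.0189
gripper_force: 78.8
clock: 16.0
tcp_pos: [0.5727, 0.2208, 0.0076]
orientation: [2.393, 2.036, 0.001]
contact_force: [-0.1, 0.1, 0.2]
grip_width: 0.0358
gripper_force: 0.0
clock: 16.5
tcp_pos: [0.5723, 0.2203, 0.1594]
orientation: [2.393, 2.035, -0.0]
contact_force: [0.3, 0.4, 0.5]
grip_width: 0.0362
gripper_force: 0.0
clock: 17.0
tcp_pos: [0.54, 0.0217, 0.1581]
orientation: [2.393, 2.035, 0.002]
contact_force: [0.6, -0.3, 0.5]
grip_width: 0.036
gripper_force: 0.0
clock: 17.5
tcp_pos: [0.5227, -0.0859, 0.1579]
orientation: [2.395, 2.033, 0.001]
contact_force: [0.1, 0.2, 0.1]
grip_width: 0.0357
gripper_force: 0.0
shaft 392
((0.05018671602010727, -0.0012028217315673828), (0.10289926081895828, 0.027904819697141647), 89.58598327636719)
leg 69
((-0.06656626611948013, 0.05104278028011322), (0.03675990551710129, 0.009762967936694622), 88.76976013183594)
brk 363
((-0.0419706255197525, 0.05012461543083191), (0.08682063966989517, 0.08897620439529419), 0.3121941387653351)
cover 315
((-0.042674481868743896, -0.05438993498682976), (0.04674240201711655, 0.04908643290400505), 75.5794677734375)
```

View pics/t3.png

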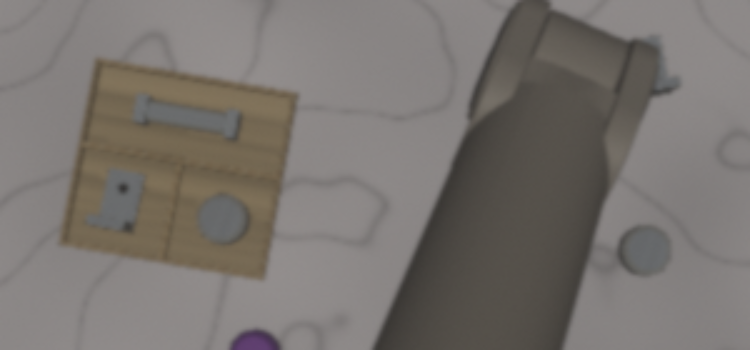

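The crop shows all three parts lying in their bays: shaft ~(187,118), bracket upright ~(117,200), cover ~(222,218). Measured offsets are a few mm or less, the spares are untouched and the arm is clear.

```bash
python3 -c "
from bench import r
print(r.hand_in())"
```

```text
the job is handed in; nothing more can be done
None
```

I added one bracket and the shaft to the tray, next to the cover already there, and handed the job in at about 17.6 s; a last camera check showed all three in their bays, the bracket upright.

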